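# Load the sample homogeniser and hold its sprung cover shut

### The arm

A 6-joint arm with a two-finger parallel gripper is mounted at the origin on the work surface. World frame = base frame: x ahead of the robot, y to its left, z up, the work surface at z = 0. Lengths are in m, angles in rad, forces in N, time in s.
With the tool pointing down it reaches from about 0.25 to 0.725 m from the base axis. Payload 4 kg.
Tool frame: the origin (TCP) lies midway between the tips of the shut fingers; the grasp point (between the pads) lies grip_point_offset behind it (grip_point_offset is the distance from the TCP to the grasp point, in m); z points along the fingers, y is the line along which they close (so a half turn about z gives the same grasp; the last joint's range is limited). The gripper opens to 85 mm and grips with 20 to 120 N. Pads are 22 mm wide; open, the fingers measure 114 mm over their backs; the gripper's body (76 mm by 85 mm) begins 54 mm behind the grasp point. The pads swing forward as they close: fully open they stand 13 mm farther back than shut.
Start: joints at [-1.102, 0.241, 0.005, 1.335, 0, 1.571], TCP at [0.226, -0.446, 0.231] pointing down, gripper open.
Joint ranges: [-2.72, 2.72], [-1.05, 1.87], [-1.09, 1.28], [-1.99, 2.15], [-1.42, 1.44], [-3.14, 3.14]. Speed limits (rad/s): [2.79, 2.79, 3.14, 3.14, 3.14, 3.14].

### API

Orientations are given as a unit quaternion [x, y, z, w].
In Python, from workcell import * gives the robot as it stands. The module is installed in compiled form; this text tells all that it offers.
- The arm moves only by the tool arm_command, never from a script. Its arguments are lists of equal length, an entry for each row: "slide": the shift along the tool's x, y, z in cm, a list of three; "spin": the turn about the tool's z in degrees. A call has exactly 5 rows; each row is the pose to reach, as a shift and turn from the pose commanded when the call began, along the tool's axes at that moment; what a row does not reach only later rows make up. A row lasts 1/8 s, in which the tool goes at most 62.5 mm and 10.7 degrees, less where a joint would pass 70% of its speed; a pose out of reach is approached as far as the arm can. A call with a gripper value outside its range is refused whole. "jaw" is the finger opening in cm, from 0 to 8.54, set as the call begins (left out, the last holds). The fingers move at their own pace and stop on an object; the grip force is fixed at half the most. Time passes only in rows, so rows that repeat a pose let the fingers close, or fill a call up. It gives the time, the measured TCP pose, the force, the opening and the grip force at its end, in the units of the state.
- get_obs(): the state, without advancing time (a new reading comes with each control period).
- camera(name): name is "scene" or "top" or "wrist"; returns a dict with "pixels" (384x512x3 uint8, red, green, blue), "range_z" (384x512 float32, m along the optical axis (not along the pixel's ray), 0 where there is no reading), "intrinsics" (3x3 intrinsics, pixels), "rvec" (rotation vector, rad) and "tvec" (3), from world to camera coordinates, as OpenCV has them. Camera axes: x right, y down, z forward; pixel columns grow to the right and rows downward; lengths in m; the calibration is good to about 2 mm. A picture is of the moment at which its call begins.
- job_done(): hands the job in; it is judged then, once.
Trained networks look in a picture, given as the dict that the camera call returned (one of the last four; its "shot" number tells which), for a name from the list of things; names that differ only in an ending like _2 or _b are one class to them, and where a whole thing is asked for, a point or a joint stands for the part that bears it (a point fixed in the world has none). Each returns a list of dicts, best first, with "confidence" (0 to 1); they miss things now and then, are a little off and sometimes report something else, mostly with a low value. They report only what shows in the picture. A call takes as long as a camera call. They do not tell look-alikes from the thing itself.
- recognise(picture, thing): "centre" ([column, row] in pixels, amid what is visible of it).
- landmark_of(picture, thing): "centre" ([column, row] in pixels: a listed point, or the origin of a listed thing).
The state is a dict: "clock": time; "joint_pos": joint angles; "joint_vel": joint speeds; "tau": joint torques, N m; "eef_pos": TCP position; "tool_rot": TCP orientation; "ft_force": force on the tool from outside, world axes, zero at the start; "ft_torque": the same for the moment, N m; "grip_width": finger opening in m; "grasp_force": force on a finger pad.
Only numpy, scipy, OpenCV 4.12 (cv2) and the standard library are available. Lean on these libraries where they do the work, as an engineer would, in place of code of your own. Each camera call takes 0.05 s, during which the arm holds its last target. There are 200 camera calls.

### The job

Pick up the little steel tray by its yellow handle and tip it so that all four carrot rounds slide into the homogeniser's open chamber, without touching the carrot, then set the tray down flat on the bench again. Next turn the red quarter-turn fastener clockwise as far as it goes, so that its wing lines up with the slot in the blue cover, and only then swing the sprung cover down over it and press it fully home against the chamber. Finish while still holding the cover pressed shut with the fingers (it springs open if let go), and leave the bottle, the jar and the tube rack where they stand.

Things in the scene. Friction and masses are not known exactly. Their poses are not given: they have to be found in the camera images.
- homogeniser: Fixed bench machine, origin on the bench under its chamber's middle. Open steel chamber 142 (own x) by 137 mm (own y) outside, walls 6 mm, rim 100 mm above the bench. White motor housing 90 mm high against its +x side (x 72 to 162, y -80 to 80 mm). Grey latch block 96 mm high, 50 mm wide against its -y side (to y -124 mm) carries the fastener. Cover hinged along its +y side
- chamber (a point): Centre of the chamber's inner floor, 6 mm above the bench; clear inside 130 mm along x by 125 mm along y, 94 mm deep; axes as the homogeniser
- cover_hinge (a point): Fixed middle of the cover's hinge line, which runs along the homogeniser's own x at own y +73.5 mm, 104 mm above the bench; axes as the homogeniser
- cover (a joint): Blue hinged cover: 0 = closed flat on the chamber, grows as it opens; its spring always pushes it open, to its stop at 1.75 (10 degrees beyond upright). It closes by swinging from the hinge side over towards the homogeniser's own -y and down. Starting it takes about 3 N at cover_press, pressing it shut about 6 N
- cover_slot (a point): Middle of the slot in the cover, on the outer face, 171.5 mm from the hinge line. Slot 18 mm wide, 52 mm long (along the cover's y), edged with white lines; it must pass over the fastener's wing, which blocks the cover if it lies crosswise. With the cover closed the wing stands 24 mm proud of the outer face (112 mm above the bench); axes as cover_press
- cover_press (a point): Good point to push on the cover's outer face, 145 mm from the hinge line, 40 mm to own -x of its middle. The cover is a plate 142 mm along x, 8 mm thick (underside on the hinge line's level), reaching 205 mm from the hinge line. Own x is along the hinge, own -y runs from the hinge out along the plate, own z points out of the outer face (up when closed, away from the chamber when open)
- fastener (a joint): Red quarter-turn wing: 0 = wing along the homogeniser's own x (crosswise), grows turning clockwise seen from above, pi/2 = wing along own y, in line with the cover's slot (a hard stop). It stays where left; light friction (0.05 N m)
- fastener_grip (a point): Point on the fastener's upright axis, at the height to grip: the wing is 36 mm long, 10 mm wide, its underside 112 mm and its top 136 mm above the bench; the point is 127 mm above the bench. Own x runs along the wing. The axis stands 98 mm to the homogeniser's own -y of its origin. Beneath the wing is a stud 12 mm thick
- tray: Loose polished steel tray with a yellow upright handle, 0.14 to 0.24 kg. Origin: centre of the pan's underside. Pan 90 mm along own x, 120 mm along own y, floor 3 mm thick, walls 20 mm high on three sides, open at the own +y end, over which the pieces slide off. Slippery: pieces start to slide at a tilt of 13 to 20 degrees
- tray_grip (a point): Point to grip the tray's handle, in its middle, 60 mm above the pan's underside, 85 mm from the tray's origin towards own -y (18 mm clear behind the back wall). The handle is a post 30 mm along own x, 14 mm along own y, its top 78 mm above the underside; axes as the tray
- tray_spout (a point): Middle of the tray's open +y end, at the pan's floor; axes as the tray
- carrot0: orange carrot round, 28 mm across, 18 mm high, 12 g, wet and slippery; lies flat on the tray at the start, never within 10 mm of the back wall. Origin: centre of its underside
- carrot1: orange carrot round, 28 mm across, 18 mm high, 12 g, wet and slippery; lies flat on the tray at the start, never within 10 mm of the back wall. Origin: centre of its underside
- carrot2: orange carrot round, 28 mm across, 18 mm high, 12 g, wet and slippery; lies flat on the tray at the start, never within 10 mm of the back wall. Origin: centre of its underside
- carrot3: orange carrot round, 28 mm across, 18 mm high, 12 g, wet and slippery; lies flat on the tray at the start, never within 10 mm of the back wall. Origin: centre of its underside
- reagent: White bottle, 64 mm across, about 130 mm high, to be left alone. Origin: centre of its underside
- sample_jar: Green jar with a white lid, the one nearest the homogeniser, 48 mm across, 65 mm high, to be left alone. Origin: centre of its underside
- tube_rack: Dark metal tube rack, 110 by 100 by 28 mm, with some clear tubes standing out 40 mm, to be left alone. Origin: centre of its underside
There are look-alikes about, which are no part of the job. Leave any brown or green look-alike of the tray alone.

How it is judged:
By the outcome, as a careful person would: the job done as asked, in the order asked, and still so for the second after the job is handed in, while the arm keeps its last pose, push and grip.
It also fails if it takes over 70 s, if anything falls off the work surface, if the arm or the gripper's body presses on something with over 40 N, if the wrist force passes 120 N, or if a joint passes its speed limit or range.

## Working session

There is one attempt and no reset: what is moved stays moved. The work goes in short steps, Python scripts to look and compute and a tool call to move; the robot and the scene stay as the last step left them, time stands still between calls to the robot, and variables do not carry over. Pictures are saved under pics/ and viewed, at most 10 in all, crops included, and the job is handed in when it is done.

Besides the shell and the picture viewer there is one more tool, called after "Emit:" by a JSON object that holds its "api" and its "payload". arm_command: Moves the arm, as the interface text tells. Its arguments: {"type":"object","properties":{"slide":{"type":"array","items":{"type":"array","items":{"type":"number"}}},"spin":{"type":"array","items":{"type":"number"}},"jaw":{"type":"number"}},"required":["slide","spin"]}

```bash
mkdir -p pics
cat > h.py <<'E'
from workcell import *
import numpy as np, cv2
from scipy.spatial.transform import Rotation as R
def cam(n):
    p=camera(n); p['R']=cv2.Rodrigues(np.array(p['rvec'],float))[0]; p['K']=np.array(p['intrinsics']); p['t']=np.array(p['tvec']).ravel(); return p
def ray(p,c):
    d=p['R'].T@np.linalg.inv(p['K'])@np.array([c[0],c[1],1.]); return -p['R'].T@p['t'],d
def at_z(p,c,z):
    o,d=ray(p,c); return o+d*(z-o[2])/d[2]
def at_depth(p,c):
    u,v=int(round(c[0])),int(round(c[1])); w=p['range_z'][max(v-1,0):v+2,max(u-1,0):u+2]; w=w[w>0]
    o,d=ray(p,c); return o+d*np.median(w) if len(w) else None
def tri(obs):
    A=np.zeros((3,3));b=np.zeros(3)
    for p,c in obs:
        o,d=ray(p,c);d=d/np.linalg.norm(d);M=np.eye(3)-np.outer(d,d);A+=M;b+=M@o
    return np.linalg.solve(A,b)
def cloud(p):
    z=p['range_z'];v,u=np.nonzero(z>0);zz=z[v,u]
    X=np.linalg.inv(p['K'])@np.vstack([u*zz,v*zz,zz]); return (p['R'].T@(X-p['t'][:,None])).T,p['pixels'][v,u]
def save(p,n): cv2.imwrite('pics/'+n,p['pixels'][:,:,::-1])
np.set_printoptions(precision=4,suppress=True)
E
cat > a.py <<'E'
from h import *
o=get_obs();print({k:np.array(v).round(3).tolist() for k,v in o.items()}, 'gpo',grip_point_offset if 'grip_point_offset' in globals() else None)
ps={n:cam(n) for n in('scene','top')}
cv2.imwrite('pics/a.png',cv2.resize(np.vstack([ps['scene']['pixels'],ps['top']['pixels']])[:,:,::-1],(800,1200))[:600])
cv2.imwrite('pics/b.png',cv2.resize(ps['top']['pixels'][:,:,::-1],(800,600)))
for n in ['homogeniser','chamber','cover_hinge','cover_slot','cover_press','fastener_grip','tray','tray_grip','tray_spout','carrot0','reagent','sample_jar','tube_rack']:
    obs=[]
    for k,p in ps.items():
        for r in landmark_of(p,n)[:4]:
            print(n,k,np.round(r['centre']),round(r['confidence'],2),at_depth(p,r['centre']))
            
        L=landmark_of(p,n)
        if L: obs.append((p,L[0]['centre']))
    if len(obs)==2: print('   tri',tri(obs))
E
python3 a.py
```

```text
{'clock': 0.0, 'joint_pos': [-1.102, 0.241, 0.004, 1.335, 0.0, 1.571], 'joint_vel': [-0.0, 0.0, -0.001, -0.001, 0.0, -0.002], 'tau': [-0.001, -37.232, 25.241, 0.017, -0.0, -0.0], 'eef_pos': [0.226, -0.445, 0.23], 'tool_rot': [0.973, 0.232, -0.0, -0.001], 'ft_force': [-0.197, -0.203, -0.118], 'ft_torque': [0.036, 0.008, 0.021], 'grasp_force': 0.0, 'grip_width': 0.085} gpo 0.0187
homogeniser scene [324. 225.] 0.81 [0.6529 0.0465 0.0898]
homogeniser top [226. 178.] 0.69 [0.5639 0.1024 0.0079]
   tri [0.5684 0.1092 0.0062]
chamber scene [322. 226.] 0.58 [0.6529 0.0409 0.0896]
chamber scene [380. 129.] 0.24 [0.6087 0.2125 0.2738]
chamber top [223. 181.] 0.58 [0.5536 0.1117 0.0065]
   tri [ 0.5583  0.1165 -0.0055]
cover_hinge scene [356. 194.] 0.92 [0.6043 0.1778 0.1041]
cover_hinge top [193. 165.] 0.87 [0.581  0.1826 0.1023]
   tri [0.5872 0.1892 0.0891]
cover_slot top [159. 143.] 0.89 [0.6804 0.3092 0.0028]
cover_slot top [342. 188.] 0.71 [ 0.5212 -0.241   0.0219]
cover_slot top [224. 176.] 0.55 [0.5694 0.1062 0.0071]
cover_press scene [368. 129.] 0.65 [0.5675 0.2169 0.2535]
cover_press 
[... 1846 characters left out ...]
ne [183. 250.] 0.64 [ 0.4975 -0.2405  0.0164]
carrot0 scene [188. 262.] 0.64 [ 0.5358 -0.244   0.0121]
carrot0 top [322. 203.] 0.64 [ 0.4793 -0.1803  0.0211]
carrot0 top [340. 199.] 0.63 [ 0.4886 -0.2339  0.022 ]
carrot0 top [342. 188.] 0.58 [ 0.5229 -0.2422  0.0222]
carrot0 top [329. 186.] 0.4 [ 0.5274 -0.2034  0.0209]
   tri [ 0.4862 -0.1892 -0.028 ]
reagent scene [295. 303.] 0.67 [ 0.7775 -0.1127  0.0418]
reagent top [292. 121.] 0.6 [ 0.7161 -0.099   0.0663]
   tri [ 0.7454 -0.0973  0.001 ]
sample_jar top [134. 217.] 0.8 [0.4474 0.3645 0.0409]
tube_rack scene [186. 339.] 0.7 [ 0.7447 -0.3282  0.0284]
tube_rack top [360. 124.] 0.72 [ 0.699  -0.2965  0.0686]
   tri [ 0.7241 -0.3184 -0.0013]
```

View pics/a.png

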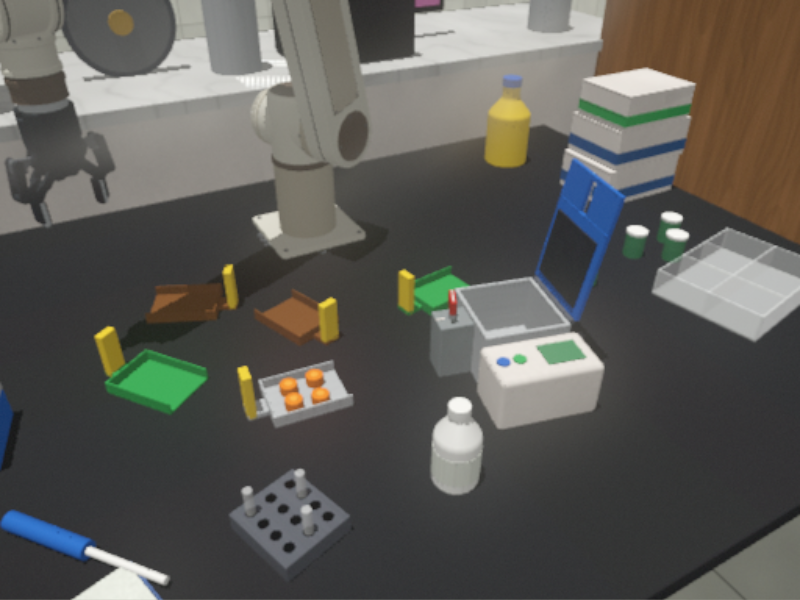

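View pics/b.png

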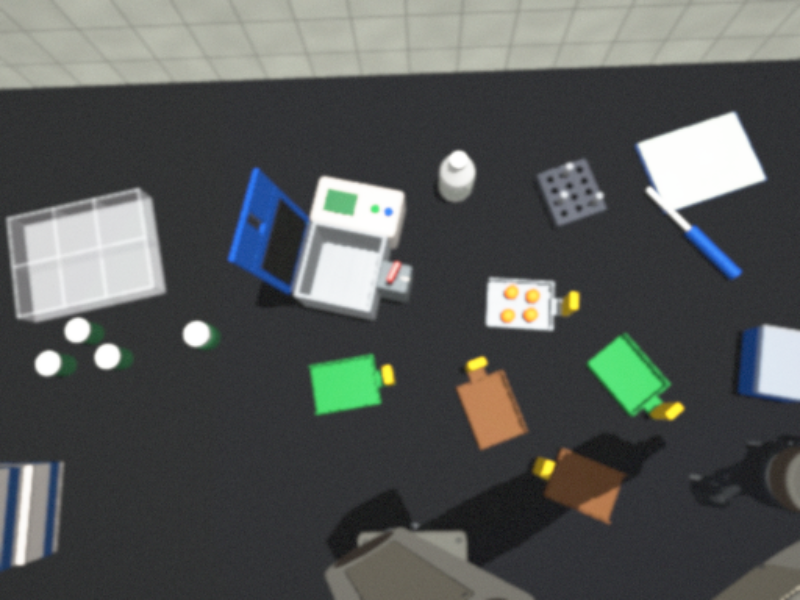

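The scene view shows the steel tray with four carrots at about (305,390) and its yellow handle at (247,392). The homogeniser is at (510,330), with the blue cover open on its far-left side. The tray's open end already points towards the machine. Next I'll fit the poses from the depth data.

```bash
cat > b.py <<'E'
from h import *
def box(P,name):
    r=cv2.minAreaRect((P[:,:2]*1000).astype(np.float32)); print(name,len(P),'c',np.round(r[0],1),'size',np.round(r[1],1),'ang',round(r[2],1),'medz',np.median(P[:,2]).round(4)); return r
def near(P,c,r): return np.hypot(P[:,0]-c[0],P[:,1]-c[1])<r
ps={n:cam(n) for n in('scene','top')}
for k,p in ps.items():
    P,C=cloud(p);C=C.astype(int);print(k)
    yel=(C[:,0]>130)&(C[:,1]>100)&(C[:,2]<90)
    m=near(P,(.5,-.295),.05)&yel
    box(P[m&(P[:,2]>.07)],'handle top'); box(P[m&(P[:,2]>.03)],'handle all')
    m=near(P,(.51,-.206),.085)&(P[:,2]>.0015)&(P[:,2]<.03)&~yel&(P[:,1]>-.27); box(P[m],'tray')
    m=near(P,(.51,-.206),.085)&(P[:,2]>.015)&(P[:,2]<.024)&~yel&(P[:,1]>-.275)&(C.max(1)-C.min(1)<40); box(P[m],'tray walls')
    m=near(P,(.67,.09),.12)&(P[:,2]>.085)&(P[:,2]<.094)&(P[:,0]>.6); box(P[m],'housing')
    m=near(P,(.556,.107),.12)&(P[:,2]>.0965)&(P[:,2]<.104)&(C.max(1)-C.min(1)<40); box(P[m],'rim')
    red=(C[:,0]>110)&(C[:,1]<80)&(C[:,2]<80)&near(P,(.55,.01),.05)&(P[:,2]>.11); box(P[red],'wing'); print(P[red].mean(0))
    bl=(C[:,2]>C[:,0]+50)&near(P,(.58,.2),.13)&(P[:,2]>.11)
    Q=P[bl];c=Q.mean(0);n=np.linalg.svd(Q-c,full_matrices=False)[2][2]; print('cover',len(Q),c,n,Q.min(0),Q.max(0))
E
python3 b.py
```

```text
scene
handle top 71 c [ 500.3 -299.2] size [12.9 30.6] ang 84.8 medz 0.078
handle all 168 c [ 500.9 -299.2] size [13.3 31.7] ang 85.8 medz 0.065
tray 1389 c [ 508.  -196.3] size [165.6 147.4] ang 0.0 medz 0.0054
tray walls 304 c [ 506.2 -214.1] size [120.   95.3] ang 84.8 medz 0.0194
housing 1862 c [657.   92.2] size [158.  144.8] ang 76.6 medz 0.0903
rim 663 c [565.1  90.1] size [198.2 147.1] ang 78.1 medz 0.0996
wing 36 c [549.   12.5] size [ 7.3 33.1] ang 77.2 medz 0.1252
[0.5568 0.0105 0.1252]
cover 1770 [0.6074 0.2071 0.243 ] [ 0.2198  0.9587 -0.1803] [0.5181 0.1695 0.1102] [0.6659 0.2411 0.3073]
top
handle top 58 c [ 497.1 -297.6] size [14.1 29.7] ang 81.2 medz 0.0787
handle all 100 c [ 497.2 -296.9] size [14.3 30.2] ang 78.1 medz 0.0766
tray 1406 c [ 509.9 -196.3] size [166.  147.3] ang 0.2 medz 0.0044
tray walls 152 c [ 504.9 -213.7] size [120.5  90.4] ang 84.8 medz 0.0204
housing 1481 c [655.8  92.3] size [158.3 140.1] ang 77.6 medz 0.0905
rim 606 c [562.1  90.8] size [197.9 142.6] ang 76.4 medz 0.0999
wing 1 c [527.6  24.5] size [0. 0.] ang 0.0 medz 0.1318
[0.5276 0.0245 0.1318]
cover 1468 [0.5873 0.2142 0.2564] [ 0.2285  0.9545 -0.1917] [0.5166 0.1714 0.1103] [0.6618 0.2436 0.3098]
```

Emit:
{"api": "arm_command", "payload": {"slide": [[6,0,0],[12,-0.2,1],[18,-0.4,2],[24,-0.6,3],[30.9,-0.8,4]], "spin": [-10.5,-21,-31.5,-42,-52.5], "jaw": 8.5}}

```text
clock: 3.42
eef_pos: [0.4932, -0.3017, 0.1921]
tool_rot: [0.768, 0.641, -0.0, 0.0]
ft_force: [0.3, -0.5, 0.2]
grip_width: 0.085
grasp_force: 0.0
```

```bash
cat >> h.py <<'E'
def go(xyz,yawy,o=None):
    o=o or get_obs(); M=R.from_quat(o['tool_rot']).as_matrix(); s=M.T@(np.array(xyz)-o['eef_pos'])*100
    y=np.degrees(np.arctan2(M[1,1],M[0,1])); print('at',np.array(o['eef_pos']),'yawy',y.round(1),'slide cm',s,'spin',round(-((yawy-y+180)%360-180),1),'j6',o['joint_pos'][5].round(2) if hasattr(o['joint_pos'][5],'round') else o['joint_pos'][5],'z',M[:,2],'t',o['clock'])
E
python3 -c "
from h import *
go([.4985,-.2985,.15],174.8)"
```

```text
at [ 0.4932 -0.3017  0.1921] yawy -10.3 slide cm [0.4132 0.4628 4.2076] spin 174.9 j6 1.2 z [ 0.0002 -0.0004 -1.    ] t 3.425
```

Emit:
{"api": "arm_command", "payload": {"slide": [[0,0,0],[0,0,0],[0,0,0],[0,0,0],[0.4,0.4,2]], "spin": [-10.5,-21,-31.5,-42,-52.5]}}

```text
clock: 4.05
eef_pos: [0.4974, -0.3004, 0.1738]
tool_rot: [0.405, 0.914, -0.0, 0.002]
ft_force: [0.4, 1.2, -0.1]
grip_width: 0.0849
grasp_force: 0.0
```

Emit:
{"api": "arm_command", "payload": {"slide": [[0,0,0],[0,0,0],[0,0,0],[0,0,0],[0,0,0]], "spin": [-10.5,-21,-31.5,-42,-52.5]}}

```text
clock: 4.68
eef_pos: [0.4963, -0.2996, 0.1722]
tool_rot: [-0.041, 0.999, 0.0, -0.0]
ft_force: [1.1, 0.3, 0.5]
grip_width: 0.085
grasp_force: 0.0
```

Emit:
{"api": "arm_command", "payload": {"slide": [[0,0,0],[0,0,0],[0,0,0],[0,0,0],[0,0,0]], "spin": [-10.5,-21,-31.5,-42,-52.5]}}

```text
clock: 5.3
eef_pos: [0.4963, -0.2995, 0.1723]
tool_rot: [-0.479, 0.878, 0.0, -0.0]
ft_force: [-1.2, -0.4, -0.2]
grip_width: 0.0847
grasp_force: 0.0
```

Emit:
{"api": "arm_command", "payload": {"slide": [[0,0,0],[0,0,0],[0,0,0],[0,0,0],[0,0,0]], "spin": [-10.5,-21,-27.6,-27.6,-27.6]}}

```text
clock: 5.92
eef_pos: [0.4963, -0.2995, 0.1723]
tool_rot: [-0.671, 0.741, 0.0, -0.0]
ft_force: [0.0, -0.8, 0.1]
grip_width: 0.0849
grasp_force: 0.0
```

```bash
python3 -c "
from h import *
go([.4985,-.2985,.0413],174.8)
p=cam('wrist');save(p,'w1.png')
P,C=cloud(p);C=C.astype(int)
yel=(C[:,0]>130)&(C[:,1]>100)&(C[:,2]<90)&(np.hypot(P[:,0]-.5,P[:,1]+.3)<.05)
for r in landmark_of(p,'tray_grip')[:3]: print(r,at_z(p,r['centre'],.06))
Q=P[yel&(P[:,2]>.07)];print(len(Q)); 
if len(Q)>5: print(cv2.minAreaRect((Q[:,:2]*1000).astype(np.float32)),np.median(Q[:,2]))
"
```

```text
at [ 0.4963 -0.2995  0.1723] yawy 174.4 slide cm [-0.1243 -0.2103 13.1007] spin -0.4 j6 -2.02 z [-0.0001  0.0001 -1.    ] t 5.925
{'centre': [256.0, 190.8], 'confidence': 0.65} [ 0.4973 -0.2973  0.06  ]
{'centre': [27.2, 172.8], 'confidence': 0.39} [ 0.6763 -0.3297  0.06  ]
287
((483.4017028808594, -303.53466796875), (27.78077507019043, 59.64439392089844), 79.621826171875) 0.07919774665277014
```

Emit:
{"api": "arm_command", "payload": {"slide": [[-0.15,-0.2,4],[-0.15,-0.2,8],[-0.15,-0.2,11],[-0.15,-0.2,12.5],[-0.15,-0.2,13.1]], "spin": [-0.4,-0.4,-0.4,-0.4,-0.4]}}

```text
clock: 6.65
eef_pos: [0.4983, -0.2982, 0.0408]
tool_rot: [-0.675, 0.738, 0.0, -0.0]
ft_force: [0.1, 0.2, 0.3]
grip_width: 0.085
grasp_force: 0.0
```

Emit:
{"api": "arm_command", "payload": {"slide": [[0,0,0],[0,0,0],[0,0,0],[0,0,0],[0,0,0]], "spin": [0,0,0,0,0], "jaw": 0}}

```text
clock: 7.28
eef_pos: [0.4993, -0.2989, 0.0426]
tool_rot: [-0.675, 0.738, -0.001, 0.0]
ft_force: [0.3, 0.0, 5.5]
grip_width: 0.0297
grasp_force: 59.9
```

Emit:
{"api": "arm_command", "payload": {"slide": [[0,0,0],[0,0,0],[0,0,-0.3],[0,0,-0.6],[0,0,-1]], "spin": [0,0,0,0,0]}}

```text
clock: 7.9
eef_pos: [0.4979, -0.2979, 0.0509]
tool_rot: [-0.675, 0.738, 0.001, -0.0]
ft_force: [-0.0, 0.0, -2.0]
grip_width: 0.0295
grasp_force: 59.2
```

```bash
python3 -c "
from h import *
o=get_obs();print(o['grip_width'],o['grasp_force'],o['ft_force'],o['ft_torque']);go([.4985,-.2985,.2],174.8)
p=cam('scene')
P,C=cloud(p);C=C.astype(int)
cv2.imwrite('pics/l1.png',cv2.resize(p['pixels'][200:300,120:260,::-1],(700,500),interpolation=cv2.INTER_CUBIC))
g=(C.max(1)-C.min(1)<40)&(np.hypot(P[:,0]-.505,P[:,1]+.214)<.055)&(C.mean(1)>70)&(P[:,2]<.02)
Q=P[g];A=np.c_[Q,np.ones(len(Q))];c=np.linalg.lstsq(np.c_[Q[:,:2]-[.505,-.214],np.ones(len(Q))],Q[:,2],rcond=None)[0];print(len(Q),c)
"
```

```text
0.029462575217353276 59.248119592666626 [-0.0331  0.0161 -2.0045] [-0.1104 -0.0296  0.0102]
at [ 0.4979 -0.2979  0.0509] yawy 174.9 slide cm [  0.042   -0.0399 -14.9076] spin 0.1 j6 -2.02 z [-0.0013  0.0007 -1.    ] t 7.9
487 [-0.0183 -0.0035  0.0122]
```

View pics/l1.png

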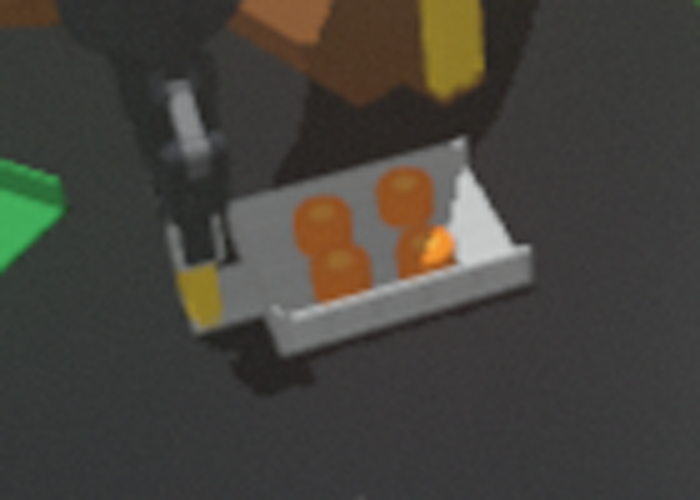

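The tray is hanging level with all four carrots on it, and its open end is on the right, away from the handle. Now I'll lift it gently and carry it.

Emit:
{"api": "arm_command", "payload": {"slide": [[0,0,-1],[0,0,-3.5],[0,0,-7],[0,0,-10.5],[0,0,-12.5]], "spin": [0,0,0,0,0]}}

```text
clock: 8.57
eef_pos: [0.4993, -0.2987, 0.1793]
tool_rot: [-0.675, 0.738, -0.002, 0.001]
ft_force: [0.5, -0.2, -0.9]
grip_width: 0.0296
grasp_force: 59.5
```

```bash
python3 -c "
from h import *
o=get_obs();print(o['grip_width'],o['ft_force'])
go([.36,-.05,.175],77.1)
"
```

```text
0.029574446477623563 [ 0.52   -0.2069 -0.8654]
at [ 0.4993 -0.2987  0.1793] yawy 174.9 slide cm [-23.5238  16.1017   0.3403] spin 97.8 j6 -2.02 z [ 0.0031 -0.0018 -1.    ] t 8.575
```

```bash
cat >> h.py <<'E'
def plan(start,way,ncall):
    # start,way: [x,y,z,yaw_deg_of_tool_y] waypoints; smooth profile over ncall*5 rows
    from scipy.interpolate import make_interp_spline
    W=np.array([start]+way,float);n=ncall*5
    L=np.r_[0,np.cumsum(np.linalg.norm(np.diff(W[:,:3],axis=0),axis=1)+np.radians(np.abs(np.diff(W[:,3])))*.1)];L/=L[-1]
    s=np.arange(0,n+1)/n; a=.25; v=np.minimum(1,np.minimum(s,1-s)/a+.0); q=np.r_[0,np.cumsum((v[1:]+v[:-1])/2)];q/=q[-1]
    T=np.array([np.interp(q,L,W[:,i]) for i in range(4)]).T
    for c in range(ncall):
        T0=T[c*5];th=np.radians(T0[3]);y=np.array([np.cos(th),np.sin(th),0]);z=np.array([0,0,-1.]);M=np.c_[np.cross(y,z),y,z]
        D=T[c*5+1:c*5+6]-T0
        print('slide',[[round(float(e),1) for e in M.T@d[:3]*100] for d in D],'spin',[round(float(-d[3]),1) for d in D])
E
python3 -c "
from h import *
plan([.4985,-.298,.176,174.9],[[.36,-.05,.18,77.1],[.335,.166,.18,77.1]],5)
"
```

```text
slide [[-0.1, 0.1, -0.0], [-0.6, 0.4, -0.0], [-1.3, 0.9, -0.0], [-2.4, 1.6, -0.0], [-3.7, 2.5, -0.1]] spin [0.6, 2.5, 5.6, 9.9, 15.4]
slide [[-1.3, 1.5, -0.0], [-2.7, 3.2, -0.1], [-4.1, 4.9, -0.1], [-5.6, 6.6, -0.1], [-7.0, 8.3, -0.2]] spin [6.8, 14.4, 22.1, 29.8, 37.5]
slide [[-0.1, 2.2, -0.0], [-0.2, 4.5, -0.1], [-0.3, 6.7, -0.1], [-0.4, 9.0, -0.1], [-0.5, 11.2, -0.2]] spin [7.7, 15.4, 23.2, 30.9, 38.6]
slide [[1.2, 2.1, -0.0], [2.0, 5.6, -0.0], [2.9, 9.1, -0.0], [3.7, 12.6, -0.0], [4.4, 15.6, -0.0]] spin [6.2, 6.2, 6.2, 6.2, 6.2]
slide [[0.9, 2.4, 0.0], [1.5, 4.3, 0.0], [2.0, 5.7, 0.0], [2.3, 6.5, 0.0], [2.4, 6.8, 0.0]] spin [-0.0, -0.0, -0.0, -0.0, -0.0]
```

Emit:
{"api": "arm_command", "payload": {"slide": [[-0.1,0.1,0],[-0.6,0.4,0],[-1.3,0.9,0],[-2.4,1.6,0],[-3.7,2.5,0]], "spin": [0.6,2.5,5.6,9.9,15.4]}}

```text
clock: 9.2
eef_pos: [0.4758, -0.2584, 0.1748]
tool_rot: [-0.568, 0.823, 0.001, -0.001]
ft_force: [0.0, 0.8, -1.3]
grip_width: 0.0295
grasp_force: 59.4
```

Emit:
{"api": "arm_command", "payload": {"slide": [[-1.3,1.5,0],[-2.7,3.2,0],[-4.1,4.9,0],[-5.6,6.6,0],[-7,8.3,0]], "spin": [6.8,14.4,22.1,29.8,37.5]}}

```text
clock: 9.82
eef_pos: [0.4222, -0.1634, 0.1751]
tool_rot: [-0.273, 0.962, 0.001, -0.001]
ft_force: [0.9, -0.5, -1.5]
grip_width: 0.0291
grasp_force: 59.4
```

Emit:
{"api": "arm_command", "payload": {"slide": [[-0.1,2.2,0],[-0.2,4.5,0],[-0.3,6.7,0],[-0.4,9,0],[-0.5,11.2,-0.2]], "spin": [7.7,15.4,23.2,30.9,38.6]}}

```text
clock: 10.45
eef_pos: [0.3669, -0.0659, 0.1771]
tool_rot: [0.06, 0.998, 0.0, -0.001]
ft_force: [-0.2, -0.5, -0.8]
grip_width: 0.0291
grasp_force: 59.4
```

Emit:
{"api": "arm_command", "payload": {"slide": [[1.2,2.1,0],[2,5.1,0],[2.9,8.5,0],[3.7,12,0],[4.4,15.3,0]], "spin": [5,6.2,6.2,6.2,6.2]}}

```text
clock: 11.08
eef_pos: [0.3412, 0.0912, 0.1773]
tool_rot: [0.112, 0.994, -0.0, -0.001]
ft_force: [0.8, -0.5, -1.4]
grip_width: 0.0293
grasp_force: 59.5
```

Emit:
{"api": "arm_command", "payload": {"slide": [[0.9,2.5,0],[1.5,4.5,0],[2,6,0],[2.3,6.8,0],[2.4,7,0]], "spin": [0,0,0,0,0]}}

```text
clock: 11.7
eef_pos: [0.3342, 0.1638, 0.1778]
tool_rot: [0.112, 0.994, -0.0, -0.001]
ft_force: [0.1, 0.4, -1.9]
grip_width: 0.029
grasp_force: 59.6
```

```bash
cat > c.py <<'E'
from h import *
import sys
o=get_obs();print(o['grip_width'],o['ft_force'])
go([.394,.153,.175],77.1)
for k in ('top','scene'):
    p=cam(k); sl=(slice(110,300),slice(140,330)) if k=='top' else (slice(100,270),slice(230,420))
    im=cv2.resize(p['pixels'][sl][:,:,::-1],(400,400),interpolation=cv2.INTER_CUBIC)
    A=im if k=='top' else np.hstack([A,im])
    P,C=cloud(p);C=C.astype(int)
    c=[(.57,.112)]
    for r in landmark_of(p,'tray_spout')[:3]: print(k,'spout',r,at_depth(p,r['centre']))
    red=(C[:,0]>C[:,1]+60)&(C[:,0]>C[:,2]+60)&(C[:,1]<90)&(np.hypot(P[:,0]-.55,P[:,1]-.015)<.04)&(P[:,2]>.11);print(k,'wing',red.sum(),P[red].mean(0),P[red].min(0),P[red].max(0))
cv2.imwrite('pics/'+sys.argv[1],A)
E
python3 c.py c1.png
```

```text
0.029033506168140925 [ 0.0904  0.3701 -1.8517]
at [0.3342 0.1638 0.1778] yawy 77.2 slide cm [-6.0729  0.2754  0.2695] spin 0.1 j6 0.68 z [-0.0013 -0.0007 -1.    ] t 11.7
top spout {'centre': [392.6, 319.7], 'confidence': 0.94} [ 0.145  -0.3668  0.    ]
top spout {'centre': [319.6, 283.8], 'confidence': 0.91} [ 0.2469 -0.1669  0.0007]
top spout {'centre': [384.9, 224.5], 'confidence': 0.91} [ 0.4134 -0.3649  0.0016]
top wing 2 [0.5279 0.0233 0.1302] [0.5279 0.0219 0.1302] [0.5279 0.0246 0.1303]
scene spout {'centre': [311.2, 164.6], 'confidence': 0.94} [0.2939 0.2695 0.0036]
scene spout {'centre': [97.3, 195.0], 'confidence': 0.9} [ 0.1411 -0.3649  0.0018]
scene spout {'centre': [174.3, 195.9], 'confidence': 0.88} [ 0.251  -0.1743  0.0021]
scene wing 40 [0.5551 0.0115 0.1266] [0.5294 0.0062 0.116 ] [0.5643 0.0219 0.138 ]
```

View pics/c1.png

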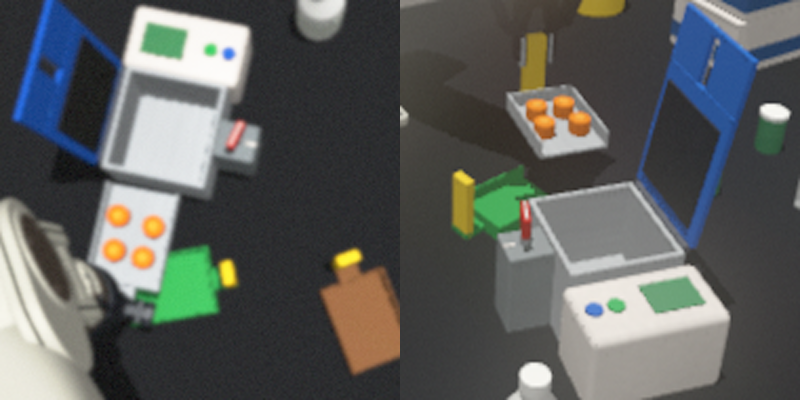

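```bash
python3 -c "
from h import *
plan([.3345,.1636,.177,77.1],[[.4514,.136,.206,77.1]],2)
"
```

```text
slide [[-0.3, -0.0, -0.1], [-1.3, -0.0, -0.3], [-2.8, -0.0, -0.7], [-4.4, -0.0, -1.1], [-6.0, -0.0, -1.5]] spin [-0.0, -0.0, -0.0, -0.0, -0.0]
slide [[-1.6, -0.0, -0.4], [-3.2, -0.0, -0.8], [-4.7, -0.0, -1.1], [-5.7, -0.0, -1.4], [-6.0, -0.0, -1.4]] spin [-0.0, -0.0, -0.0, -0.0, -0.0]
```

Emit:
{"api": "arm_command", "payload": {"slide": [[-0.3,0,-0.1],[-1.3,0,-0.3],[-2.8,0,-0.7],[-4.4,0,-1.1],[-6,0,-1.5]], "spin": [0,0,0,0,0]}}

```text
clock: 12.52
eef_pos: [0.3949, 0.1502, 0.1937]
tool_rot: [0.112, 0.994, 0.0, 0.0]
ft_force: [0.4, 0.5, -1.0]
grip_width: 0.0294
grasp_force: 59.5
```

Emit:
{"api": "arm_command", "payload": {"slide": [[-1.6,0,-0.4],[-3.2,0,-0.8],[-4.7,0,-1.1],[-5.7,0,-1.4],[-6,0,-1.4]], "spin": [0,0,0,0,0]}}

```text
clock: 13.15
eef_pos: [0.4526, 0.137, 0.2074]
tool_rot: [0.112, 0.994, 0.0, 0.0]
ft_force: [0.4, -0.1, -2.3]
grip_width: 0.0292
grasp_force: 59.6
```

Emit:
{"api": "arm_command", "payload": {"slide": [[0,0,0],[0,0,0],[0,0,0],[0,0,0],[0,0,0]], "spin": [0,0,0,0,0], "jaw": 2.5}}

```text
clock: 13.78
eef_pos: [0.4517, 0.1372, 0.2074]
tool_rot: [0.112, 0.994, 0.0, 0.0]
ft_force: [-0.4, 0.6, -2.8]
grip_width: 0.0294
grasp_force: 59.6
```

Emit:
{"api": "arm_command", "payload": {"slide": [[0,0,0],[0,0,0],[0,0,0],[0,0,0],[0,0,0]], "spin": [0,0,0,0,0], "jaw": 2.8}}

```text
clock: 14.4
eef_pos: [0.4518, 0.1371, 0.2073]
tool_rot: [0.112, 0.994, -0.0, -0.0]
ft_force: [0.4, 0.8, -1.7]
grip_width: 0.0294
grasp_force: 59.6
```

Emit:
{"api": "arm_command", "payload": {"slide": [[0,0,0],[0,0,0],[0,0,0],[0,0,0],[0,0,0]], "spin": [0,0,0,0,0], "jaw": 2.9}}

```text
clock: 15.02
eef_pos: [0.4518, 0.1372, 0.2074]
tool_rot: [0.112, 0.994, 0.0, 0.0]
ft_force: [0.6, -0.9, -2.8]
grip_width: 0.0293
grasp_force: 57.1
```

Emit:
{"api": "arm_command", "payload": {"slide": [[0,0,0],[0,0,0],[0,0,0],[0,0,0],[0,0,0]], "spin": [0,0,0,0,0], "jaw": 2.93}}

```text
clock: 15.65
eef_pos: [0.4518, 0.1372, 0.2074]
tool_rot: [0.112, 0.994, 0.0, 0.0]
ft_force: [0.6, 0.9, -1.0]
grip_width: 0.0293
grasp_force: 40.1
```

Emit:
{"api": "arm_command", "payload": {"slide": [[0,0,0],[0,0,0],[0,0,0],[0,0,0],[0,0,0]], "spin": [0,0,0,0,0], "jaw": 2.96}}

```text
clock: 16.27
eef_pos: [0.4518, 0.1372, 0.2074]
tool_rot: [0.112, 0.994, 0.0, 0.0]
ft_force: [0.1, 0.4, -1.9]
grip_width: 0.0296
grasp_force: 23.3
```

```bash
cat > d.py <<'E'
from h import *
import sys
o=get_obs();print('grasp',o['grasp_force'],'F',np.array(o['ft_force']),'T',np.array(o['ft_torque']))
p=cam('scene');P,C=cloud(p);C=C.astype(int)
ox=np.array([.974,-.225]);oy=np.array([.225,.974]);d=P[:,:2]-o['eef_pos'][:2];a=d@ox;b=d@oy
g=(C.max(1)-C.min(1)<40)&(C.mean(1)>60)&(a>.03)&(a<.15)&(abs(b)<.042)&(P[:,2]>.06)&(P[:,2]<o['eef_pos'][2]-.02)
hi=g&(P[:,2]>.102)
if hi.sum()>20:
    f=np.polyfit(a[hi],P[hi,2],1);print('tray slope deg',np.degrees(np.arctan(f[0])),'n',hi.sum(),'z at grip x',f[1])
car=(C[:,0]>150)&(C[:,1]<130)&(C[:,2]<80)&(C[:,1]>40)&(a>0)&(a<.2)&(abs(b)<.07)
print('carrot px',car.sum(),'a',np.percentile(a[car],[5,50,95]) if car.any() else '','z',np.percentile(P[car,2],[5,50,95]) if car.any() else '')
if len(sys.argv)>1: cv2.imwrite('pics/'+sys.argv[1],cv2.resize(p['pixels'][70:270,230:430,::-1],(600,600),interpolation=cv2.INTER_CUBIC))
E
python3 d.py
```

```text
grasp 23.333669006824493 F [ 0.0728  0.3906 -1.9383] T [ 0.0222  0.1046 -0.0265]
tray slope deg -2.639191156447027 n 412 z at grip x 0.17464240928763142
carrot px 203 a [0.0673 0.1    0.1193] z [0.1707 0.1784 0.1842]
```

Emit:
{"api": "arm_command", "payload": {"slide": [[0,0,0],[0,0,0],[0,0,0],[0,0,0],[0,0,0]], "spin": [0,0,0,0,0], "jaw": 2.975}}

```text
clock: 16.95
eef_pos: [0.4518, 0.1372, 0.2073]
tool_rot: [0.112, 0.994, -0.0, 0.0]
ft_force: [0.1, 0.4, -1.6]
grip_width: 0.0296
grasp_force: 15.5
```

```bash
python3 d.py
```

```text
grasp 15.486492812633514 F [ 0.088   0.3645 -1.5889] T [0.0573 0.1154 0.0131]
tray slope deg -2.320905461832106 n 394 z at grip x 0.17392505340924092
carrot px 200 a [0.0671 0.1002 0.1201] z [0.1705 0.1782 0.1843]
```

Emit:
{"api": "arm_command", "payload": {"slide": [[0,0,0],[0,0,0],[0,0,0],[0,0,0],[0,0,0]], "spin": [0,0,0,0,0], "jaw": 2.985}}

```text
clock: 17.62
eef_pos: [0.4518, 0.1372, 0.2074]
tool_rot: [0.112, 0.994, 0.0, -0.0]
ft_force: [0.2, -0.0, -3.0]
grip_width: 0.0301
grasp_force: 10.7
```

```bash
python3 d.py
```

```text
grasp 10.739091038703918 F [ 0.248  -0.0338 -2.9627] T [0.0603 0.0797 0.0329]
tray slope deg -1.455280758580551 n 408 z at grip x 0.1720730632489777
carrot px 200 a [0.0669 0.1022 0.1196] z [0.1711 0.1776 0.1842]
```

Emit:
{"api": "arm_command", "payload": {"slide": [[0,0,0],[0,0,0],[0,0,0],[0,0,0],[0,0,0]], "spin": [0,0,0,0,0], "jaw": 2.992}}

```text
clock: 18.3
eef_pos: [0.4519, 0.1371, 0.2074]
tool_rot: [0.112, 0.994, -0.0, 0.0]
ft_force: [0.2, 0.1, -0.8]
grip_width: 0.0301
grasp_force: 4.2
```

```bash
python3 d.py
```

```text
grasp 4.205821976065636 F [ 0.2333  0.0754 -0.7654] T [-0.0349 -0.0426 -0.001 ]
tray slope deg -32.70969262080081 n 385 z at grip x 0.14199842077675934
carrot px 0 a  z
```

Emit:
{"api": "arm_command", "payload": {"slide": [[0,0,0],[0,0,0],[0,0,0],[0,0,0],[0,0,0]], "spin": [0,0,0,0,0], "jaw": 0}}

```text
clock: 18.98
eef_pos: [0.4519, 0.1372, 0.2074]
tool_rot: [0.112, 0.994, 0.0, 0.0]
ft_force: [0.2, 0.4, -0.4]
grip_width: 0.0291
grasp_force: 59.5
```

```bash
python3 d.py; python3 c.py c2.png | head -2
```

```text
grasp 59.45509672164917 F [ 0.2479  0.357  -0.4414] T [-0.0175 -0.2372 -0.011 ]
tray slope deg -32.20251010822566 n 374 z at grip x 0.14098682087941708
carrot px 0 a  z 
0.028915764061132023 [ 0.8294 -1.4725 -0.4085]
at [0.4519 0.1372 0.2074] yawy 77.2 slide cm [5.9986 0.2541 3.2417] spin 0.1 j6 0.52 z [ 0.0003  0.0001 -1.    ] t 19.025
```

View pics/c2.png

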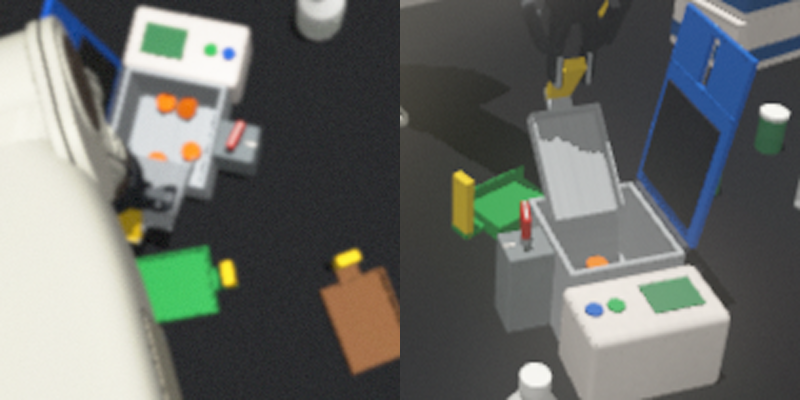

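The tray has tipped to about 45° and is empty. The carrots lie on the chamber floor at about (165,103), (187,108), (190,150) and (157,155) in the top crop. Next I'll lift the tray away and set it down.

```bash
python3 -c "
from h import *
plan([.452,.137,.29,77.1],[[.36,.08,.29,77.1],[.42,-.23,.26,77.1]],3)
"
```

```text
slide [[0.4, -0.4, 0.0], [1.4, -1.4, 0.0], [3.2, -3.2, 0.0], [5.7, -5.6, 0.0], [7.3, -8.5, 0.1]] spin [-0.0, -0.0, -0.0, -0.0, -0.0]
slide [[-1.5, -3.5, 0.4], [-3.1, -6.9, 0.7], [-4.6, -10.4, 1.1], [-6.1, -13.8, 1.4], [-7.6, -17.3, 1.8]] spin [-0.0, -0.0, -0.0, -0.0, -0.0]
slide [[-1.5, -3.5, 0.4], [-2.9, -6.6, 0.7], [-3.9, -8.9, 0.9], [-4.5, -10.3, 1.1], [-4.7, -10.7, 1.1]] spin [-0.0, -0.0, -0.0, -0.0, -0.0]
```

Emit:
{"api": "arm_command", "payload": {"slide": [[0,0,-0.5],[0,0,-2],[0,0,-4.5],[0,0,-7],[0,0,-8.3]], "spin": [0,0,0,0,0]}}

```text
clock: 19.85
eef_pos: [0.452, 0.1373, 0.2916]
tool_rot: [0.112, 0.994, 0.0, 0.001]
ft_force: [-0.3, 0.7, -1.6]
grip_width: 0.0291
grasp_force: 59.5
```

Emit:
{"api": "arm_command", "payload": {"slide": [[0.4,-0.4,0],[1.4,-1.4,0],[3.2,-3.2,0],[5.7,-5.6,0],[7.3,-8.5,0]], "spin": [0,0,0,0,0]}}

```text
clock: 20.48
eef_pos: [0.359, 0.0696, 0.2891]
tool_rot: [0.111, 0.994, -0.0, -0.001]
ft_force: [0.4, -0.5, -0.5]
grip_width: 0.029
grasp_force: 59.5
```

Emit:
{"api": "arm_command", "payload": {"slide": [[-1.5,-3.5,0.4],[-3.1,-6.9,0.7],[-4.6,-10.4,1.1],[-6.1,-13.8,1.4],[-7.6,-17.3,1.8]], "spin": [0,0,0,0,0]}}

```text
clock: 21.1
eef_pos: [0.3958, -0.116, 0.2713]
tool_rot: [0.112, 0.994, 0.0, -0.001]
ft_force: [0.2, 0.0, -2.4]
grip_width: 0.0292
grasp_force: 59.4
```

Emit:
{"api": "arm_command", "payload": {"slide": [[-1.5,-3.5,0.4],[-2.9,-6.6,2],[-3.9,-8.9,4],[-4.5,-10.3,5.5],[-4.7,-10.7,6.5]], "spin": [0,0,0,0,0]}}

```text
clock: 21.72
eef_pos: [0.4184, -0.2298, 0.2059]
tool_rot: [0.112, 0.994, 0.001, -0.001]
ft_force: [-0.1, -0.9, -1.2]
grip_width: 0.0291
grasp_force: 59.5
```

```bash
cat > e.py <<'E'
from h import *
import sys
o=get_obs();print('grasp',o['grasp_force'],'F',np.array(o['ft_force']))
go([.42,-.23,.05],77.1)
p=cam('scene');P,C=cloud(p);C=C.astype(int)
ox=np.array([.974,-.225]);oy=np.array([.225,.974]);d=P[:,:2]-o['eef_pos'][:2];a=d@ox;b=d@oy
g=(C.max(1)-C.min(1)<40)&(C.mean(1)>65)&(a>.02)&(a<.18)&(abs(b)<.055)&(P[:,2]<o['eef_pos'][2]+.02)
yl=(C[:,0]>90)&(C[:,1]>70)&(C[:,2]<60)&(abs(a)<.06)&(abs(b)<.05)
if g.sum()>20:
    h=g&(abs(b)<.03);f=np.polyfit(a[h],P[h,2],1);print('slope',np.degrees(np.arctan(f[0])),g.sum(),'a',np.percentile(a[g],[2,98]),'z',np.percentile(P[g,2],[2,98]),'at grip',f[1])
print('handle',yl.sum(),'a',np.percentile(a[yl],[2,98]),'z',np.percentile(P[yl,2],[2,98]))
if len(sys.argv)>1: cv2.imwrite('pics/'+sys.argv[1],cv2.resize(p['pixels'][130:290,110:270,::-1],(600,600),interpolation=cv2.INTER_CUBIC))
E
python3 e.py t1.png
```

```text
grasp 59.489209055900574 F [-0.0521 -0.8848 -1.2199]
at [ 0.4184 -0.2298  0.2059] yawy 77.1 slide cm [-0.1984  0.0037 15.5918] spin 0.0 j6 -0.28 z [-0.002   0.0014 -1.    ] t 21.725
slope -38.90534855325803 1251 a [0.0209 0.076 ] z [0.0849 0.1385] at grip 0.14574579673379837
handle 138 a [-0.0243  0.015 ] z [0.1821 0.2377]
```

View pics/t1.png

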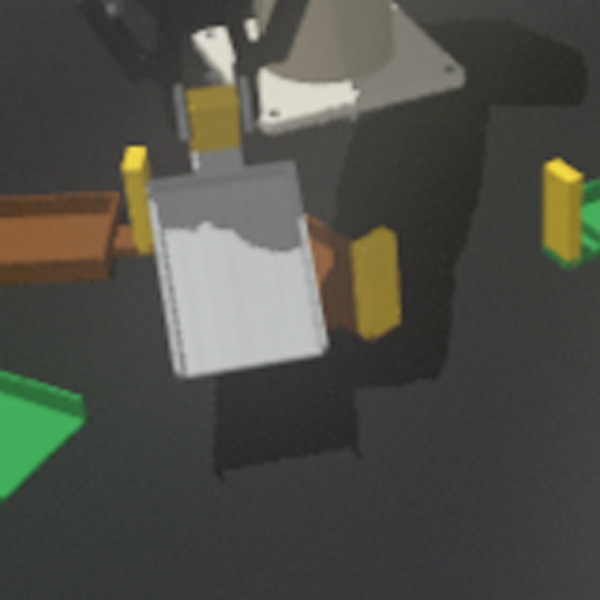

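Emit:
{"api": "arm_command", "payload": {"slide": [[0,0,1.5],[0,0,3.5],[0,0,5.5],[0,0,7],[0,0,8]], "spin": [0,0,0,0,0], "jaw": 2.96}}

```text
clock: 22.4
eef_pos: [0.4193, -0.2289, 0.1271]
tool_rot: [0.111, 0.994, 0.0, -0.0]
ft_force: [0.4, 0.6, -1.0]
grip_width: 0.0296
grasp_force: 19.5
```

Emit:
{"api": "arm_command", "payload": {"slide": [[0,0,1],[0,0,2],[0,0,3],[0,0,4],[0,0,5]], "spin": [0,0,0,0,0]}}

```text
clock: 23.02
eef_pos: [0.4198, -0.2299, 0.0773]
tool_rot: [0.112, 0.994, -0.0, 0.001]
ft_force: [-0.6, 0.8, 2.9]
grip_width: 0.0297
grasp_force: 22.0
```

```bash
python3 e.py
```

```text
grasp 21.988031566143036 F [-0.5684  0.7791  2.8867]
at [ 0.4198 -0.2299  0.0773] yawy 77.2 slide cm [-0.0195 -0.0067  2.7317] spin 0.1 j6 -0.28 z [ 0.001  -0.0005 -1.    ] t 23.025
slope -12.406327408030657 2293 a [0.0227 0.1696] z [-0.0013  0.0358] at grip 0.03283713337256615
handle 288 a [-0.0071  0.0119] z [0.0467 0.1149]
```

Emit:
{"api": "arm_command", "payload": {"slide": [[0,0,0.8],[0,0,1.6],[0,0,2.4],[0,0,3],[0,0,3.4]], "spin": [0,0,0,0,0]}}

```text
clock: 23.7
eef_pos: [0.4192, -0.2297, 0.0438]
tool_rot: [0.112, 0.994, 0.0, -0.0]
ft_force: [-9.8, 5.0, 32.3]
grip_width: 0.0297
grasp_force: 25.3
```

```bash
python3 e.py
```

```text
grasp 25.29660791158676 F [-9.8273  5.0355 32.3319]
at [ 0.4192 -0.2297  0.0438] yawy 77.2 slide cm [-0.0821 -0.0115 -0.6206] spin 0.1 j6 -0.28 z [-0.0005  0.0002 -1.    ] t 23.7
slope -3.1146879116648933 2070 a [0.0258 0.1721] z [-0.001   0.0212] at grip 0.009377891873708182
handle 331 a [-0.016   0.0117] z [0.001  0.0825]
```

Emit:
{"api": "arm_command", "payload": {"slide": [[0,0,-0.2],[0,0,-0.2],[0,0,-0.2],[0,0,-0.2],[0,0,-0.2]], "spin": [0,0,0,0,0], "jaw": 3.3}}

```text
clock: 24.38
eef_pos: [0.4194, -0.2298, 0.0452]
tool_rot: [0.112, 0.994, 0.0, -0.0]
ft_force: [-1.2, 0.6, -0.1]
grip_width: 0.0331
grasp_force: 0.0
```

Emit:
{"api": "arm_command", "payload": {"slide": [[0,0,0],[0,0,0],[0,0,0],[0,0,-2],[0,0,-5]], "spin": [0,0,0,0,0], "jaw": 8}}

```text
clock: 25.0
eef_pos: [0.4185, -0.2293, 0.095]
tool_rot: [0.112, 0.994, 0.001, -0.001]
ft_force: [0.6, -0.4, -0.1]
grip_width: 0.0801
grasp_force: 0.0
```

```bash
python3 e.py; python3 -c "
from h import *
plan([.42,-.23,.094,77.1],[[.42,-.23,.20,77.1],[.44,-.06,.23,77.1],[.549,.0165,.22,77]],3)"
```

```text
grasp 0.0 F [ 0.5586 -0.4388 -0.0949]
at [ 0.4185 -0.2293  0.095 ] yawy 77.2 slide cm [-0.1739 -0.0365  4.4992] spin 0.1 j6 -0.28 z [-0.0025  0.0014 -1.    ] t 25.0
slope -3.0463555149319097 2166 a [0.0265 0.1744] z [-0.0012  0.0212] at grip 0.009412899106310043
handle 325 a [-0.0151  0.0113] z [0.0022 0.0804]
slide [[0.0, 0.0, -0.5], [0.0, 0.0, -2.0], [0.0, 0.0, -4.4], [0.0, 0.0, -7.8], [0.1, 0.8, -10.7]] spin [-0.0, -0.0, -0.0, -0.0, -0.0]
slide [[0.4, 3.6, -0.6], [0.8, 7.2, -1.3], [1.2, 10.8, -1.9], [1.6, 14.5, -2.5], [0.5, 17.6, -2.7]] spin [-0.0, -0.0, -0.0, -0.0, 0.0]
slide [[-2.5, 2.7, 0.3], [-4.7, 5.2, 0.5], [-6.3, 7.0, 0.7], [-7.3, 8.1, 0.8], [-7.6, 8.5, 0.9]] spin [0.0, 0.1, 0.1, 0.1, 0.1]
```

Emit:
{"api": "arm_command", "payload": {"slide": [[0,0,-0.5],[0,0,-2],[0,0,-4.4],[0,0,-7.8],[0.1,0.8,-10.7]], "spin": [0,0,0,0,0]}}

```text
clock: 25.68
eef_pos: [0.4198, -0.2218, 0.2025]
tool_rot: [0.112, 0.994, 0.0, -0.001]
ft_force: [0.7, 0.4, -0.0]
grip_width: 0.0797
grasp_force: 0.0
```

Emit:
{"api": "arm_command", "payload": {"slide": [[0.4,3.6,-0.6],[0.8,7.2,-1.3],[1.2,10.8,-1.9],[1.6,14.5,-2.5],[0.5,17.6,-2.7]], "spin": [0,0,0,0,0]}}

```text
clock: 26.3
eef_pos: [0.4537, -0.0477, 0.229]
tool_rot: [0.112, 0.994, -0.0, -0.001]
ft_force: [0.4, -0.8, -0.2]
grip_width: 0.0799
grasp_force: 0.0
```

Emit:
{"api": "arm_command", "payload": {"slide": [[-2.5,2.7,0.3],[-4.7,5.2,0.5],[-6.3,7,0.7],[-7.3,8.1,0.8],[-7.6,8.5,0.9]], "spin": [0,0,0,0,0]}}

```text
clock: 26.92
eef_pos: [0.5475, 0.0172, 0.2195]
tool_rot: [0.112, 0.994, -0.0, -0.001]
ft_force: [-0.6, 0.7, -0.5]
grip_width: 0.08
grasp_force: 0.0
```

```bash
cat > f.py <<'E'
from h import *
go([.548,.0155,.108],77)
p=cam('wrist');t=cam('top')
P,C=cloud(p);C=C.astype(int)
red=(C[:,0]>C[:,1]+50)&(C[:,0]>C[:,2]+50)&(C[:,1]<100)&(np.hypot(P[:,0]-.55,P[:,1]-.015)<.05)
Q=P[red];print('wing px',red.sum())
if red.sum()>10: Q=Q[Q[:,2]>.128];print(len(Q),cv2.minAreaRect((Q[:,:2]*1000).astype(np.float32)),np.median(Q[:,2]))
obs=[]
for q in (p,t):
    L=landmark_of(q,'fastener_grip')[:2]
    for r in L: print(np.round(r['centre']),r['confidence'],at_z(q,r['centre'],.127))
g=(P[:,2]>.0975)&(P[:,2]<.103)&(C.max(1)-C.min(1)<40)
if g.sum()>20: print('rim',cv2.minAreaRect((P[g][:,:2]*1000).astype(np.float32)),P[g].min(0),P[g].max(0))
hs=(P[:,2]>.0945)&(P[:,2]<.0972)&(abs(P[:,0]-.55)<.06)&(abs(P[:,1]-.0)<.05)
print('block',hs.sum(),cv2.minAreaRect((P[hs][:,:2]*1000).astype(np.float32)) if hs.sum()>10 else '')
o,c=t,[]
P,C=cloud(t);C=C.astype(int);car=(C[:,0]>150)&(C[:,1]<150)&(C[:,2]<90)&(C[:,1]>50)&(np.hypot(P[:,0]-.57,P[:,1]-.112)<.09)&(P[:,2]<.06);print('carrot px',car.sum(),P[car].min(0),P[car].max(0))
save(p,'w2.png')
E
python3 f.py
```

```text
at [0.5475 0.0172 0.2195] yawy 77.2 slide cm [-0.1056 -0.1429 11.1464] spin 0.2 j6 0.26 z [-0.0016 -0.0002 -1.    ] t 26.925
wing px 494
448 ((546.57080078125, 17.90190887451172), (9.994863510131836, 35.892032623291016), 62.61103439331055) 0.13733058148620317
[256. 189.] 0.91 [0.5451 0.018  0.127 ]
rim ((563.6395263671875, 87.70995330810547), (194.96505737304688, 142.37974548339844), 76.69676208496094) [ 0.4849 -0.0095  0.0975] [0.6541 0.1967 0.103 ]
block 934 ((558.6818237304688, 16.95665740966797), (55.19404220581055, 73.96737670898438), 76.50314331054688)Traceback (most recent call last):
  File "f.py", line 17, in <module>
    P,C=cloud(t);C=C.astype(int);car=(C[:,0]>150)&(C[:,1]<150)&(C[:,2]<90)&(C[:,1]>50)&(np.hypot(P[:,0]-.57,P[:,1]-.112)<.09)&(P[:,2]<.06);print('carrot px',car.sum(),P[car].min(0),P[car].max(0))
                                                                                                                                                                       ~~~~~~~~~~^^^
    return umr_minimum(a, axis, None, out, keepdims, initial, where)
ValueError: zero-size array to reduction operation minimum which has no identity
```

Emit:
{"api": "arm_command", "payload": {"slide": [[0.1,0,0],[0.1,0,2],[0.1,0,6],[0.1,0,9.5],[0.1,0,11]], "spin": [8,14.6,14.6,14.6,14.6], "jaw": 4}}

```text
clock: 27.75
eef_pos: [0.5447, 0.0165, 0.1087]
tool_rot: [0.238, 0.971, -0.0, -0.002]
ft_force: [-0.7, 0.0, 0.4]
grip_width: 0.0402
grasp_force: 0.0
```

Emit:
{"api": "arm_command", "payload": {"slide": [[0,0,0],[0,0,0],[0,0,0],[0,0,0],[0,0,0]], "spin": [0,0,0,0,0], "jaw": 0}}

```text
clock: 28.38
eef_pos: [0.5475, 0.0176, 0.1118]
tool_rot: [0.237, 0.971, 0.001, 0.001]
ft_force: [0.1, 2.3, 6.7]
grip_width: 0.0086
grasp_force: 67.2
```

Emit:
{"api": "arm_command", "payload": {"slide": [[0,0,0],[0,0,0],[0,0,0],[0,0,0],[0,0,0]], "spin": [8,17,26,35,44]}}

```text
clock: 29.0
eef_pos: [0.5463, 0.0165, 0.1118]
tool_rot: [0.586, 0.81, -0.0, 0.001]
ft_force: [-4.2, -0.8, 8.4]
grip_width: 0.0088
grasp_force: 67.0
```

Emit:
{"api": "arm_command", "payload": {"slide": [[0,0,0],[0,0,0],[0,0,0],[0,0,0],[0,0,0]], "spin": [9,18,25,30,32.5]}}

```text
clock: 29.62
eef_pos: [0.545, 0.0165, 0.1118]
tool_rot: [0.788, 0.616, -0.001, -0.0]
ft_force: [-6.9, 0.3, 11.8]
grip_width: 0.0088
grasp_force: 67.7
```

```bash
python3 -c "
from h import *
o=get_obs();print(o['ft_force'],o['ft_torque'],o['grip_width']);go([.5466,.0179,.109],-13.2)"
```

```text
[-6.9338  0.3073 11.8451] [-0.0418  1.4308  0.4918] 0.008791169609426734
at [0.545  0.0165 0.1118] yawy -14.0 slide cm [0.1787 0.1174 0.2745] spin -0.8 j6 1.85 z [-0.0018 -0.0014 -1.    ] t 29.625
```

Emit:
{"api": "arm_command", "payload": {"slide": [[0,0,0],[0,0,0],[0,0,0],[0,0,0],[0,0,0]], "spin": [2,2,2,2,2]}}

```text
clock: 30.25
eef_pos: [0.545, 0.0164, 0.1117]
tool_rot: [0.797, 0.604, -0.001, 0.0]
ft_force: [-6.1, -0.8, 11.1]
grip_width: 0.0086
grasp_force: 72.0
```

Emit:
{"api": "arm_command", "payload": {"slide": [[0,0,0],[0,0,0],[0,0,-2],[0,0,-6],[0,0,-11]], "spin": [0,0,0,0,0], "jaw": 4}}

```text
clock: 30.88
eef_pos: [0.5457, 0.0169, 0.22]
tool_rot: [0.798, 0.602, -0.001, -0.001]
ft_force: [0.5, -0.3, 0.7]
grip_width: 0.0398
grasp_force: 0.0
```

```bash
sed -i 's/^P,C=cloud(t).*$//' f.py; python3 f.py; python3 -c "
from h import *
p=cam('wrist')
for n in('tray_spout','carrot0'):
    for r in landmark_of(p,n)[:6]: print(n,np.round(r['centre']),r['confidence'],at_depth(p,r['centre']))"
```

```text
at [0.5457 0.0169 0.22  ] yawy -16.0 slide cm [-0.0521  0.2913 11.1988] spin -93.0 j6 1.88 z [-0.0033 -0.0005 -1.    ] t 30.875
wing px 421
413 ((547.2171020507812, 18.621288299560547), (35.8331298828125, 9.350417137145996), 76.67510986328125) 0.1374866294615132
[255. 195.] 0.92 [0.547  0.0158 0.127 ]
rim ((632.4843139648438, 37.892425537109375), (173.36724853515625, 339.85357666015625), 61.2409782409668) [ 0.4849 -0.1184  0.0975] [0.7488 0.1679 0.103 ]
block 825 ((561.0379638671875, 20.237688064575195), (61.15787124633789, 76.80438995361328), 76.36450958251953)
tray_spout [29. 64.] 0.92 [0.3563 0.1778 0.0046]
tray_spout [ 80. 357.] 0.63 [0.4945 0.0238 0.2807]
carrot0 [291.  74.] 0.96 [0.608  0.0946 0.0287]
carrot0 [238.  99.] 0.84 [0.5522 0.0863 0.0259]
carrot0 [210.  48.] 0.74 [0.5396 0.1385 0.0259]
carrot0 [302.  38.] 0.57 [0.6258 0.1229 0.026 ]
```

View pics/w2.png

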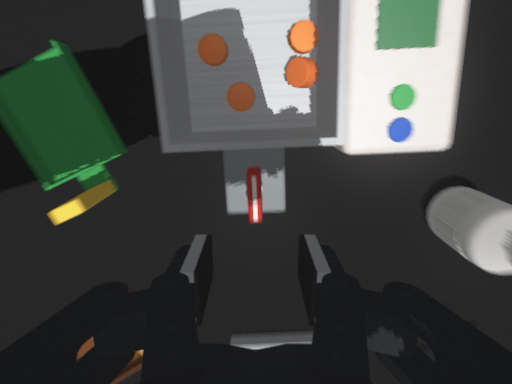

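```bash
python3 -c "
from h import *
plan([.5457,.0169,.22,-16],[[.54,.03,.37,-13.2],[.565,.2,.37,-13.2],[.568,.283,.35,-13.2],[.568,.283,.27,-13.2]],4)"
```

```text
slide [[0.0, -0.0, -0.3], [0.1, -0.1, -1.3], [0.2, -0.2, -2.9], [0.4, -0.3, -5.1], [0.6, -0.5, -7.9]] spin [-0.1, -0.2, -0.5, -0.9, -1.5]
slide [[0.2, -0.2, -3.2], [0.5, -0.4, -6.3], [3.0, -0.7, -7.1], [6.3, -1.0, -7.1], [9.6, -1.4, -7.1]] spin [-0.6, -1.2, -1.3, -1.3, -1.3]
slide [[3.3, -0.3, 0.0], [6.5, -0.6, 0.0], [9.7, -1.0, 0.4], [12.9, -1.6, 1.2], [16.0, -2.2, 1.9]] spin [-0.0, -0.0, -0.0, -0.0, -0.0]
slide [[0.2, -0.0, 2.8], [0.2, -0.0, 5.1], [0.2, -0.0, 6.7], [0.2, -0.0, 7.7], [0.2, -0.0, 8.1]] spin [-0.0, -0.0, -0.0, -0.0, -0.0]
```

Emit:
{"api": "arm_command", "payload": {"slide": [[0,0,-0.3],[0.1,-0.1,-1.3],[0.2,-0.2,-2.9],[0.4,-0.3,-5.1],[0.6,-0.5,-7.9]], "spin": [0,-0.2,-0.5,-0.9,-1.5], "jaw": 0}}

```text
clock: 31.85
eef_pos: [0.543, 0.0244, 0.3]
tool_rot: [0.79, 0.613, -0.0, -0.0]
ft_force: [-0.3, 0.2, -0.4]
grip_width: 0.0001
grasp_force: 0.0
```

Emit:
{"api": "arm_command", "payload": {"slide": [[0.2,-0.2,-3.2],[0.5,-0.4,-6.3],[3,-0.7,-7.1],[6.3,-1,-7.1],[9.6,-1.4,-7.1]], "spin": [-0.6,-1.3,-1.3,-1.3,-1.3]}}

```text
clock: 32.48
eef_pos: [0.5539, 0.1215, 0.3712]
tool_rot: [0.784, 0.621, 0.001, 0.0]
ft_force: [-0.4, -0.7, 0.4]
grip_width: -0.0001
grasp_force: 0.0
```

Emit:
{"api": "arm_command", "payload": {"slide": [[3.3,-0.3,0],[6.5,-0.6,0],[9.7,-1,0],[12.9,-1.6,0.6],[16,-2.2,1.5]], "spin": [0,0,0,0,0]}}

```text
clock: 33.1
eef_pos: [0.5687, 0.2828, 0.3559]
tool_rot: [0.783, 0.622, 0.001, 0.0]
ft_force: [0.1, 0.2, 0.8]
grip_width: -0.0002
grasp_force: 0.0
```

```bash
cat >> h.py <<'E'
O=np.array([.569,.113]);ox=np.array([.9736,-.2284]);oy=np.array([.2284,.9736])
def own(p): d=np.array(p[:2])-O; return d@ox,d@oy
def cover_angle(p):
    P,C=cloud(p);C=C.astype(int);d=P[:,:2]-O;a=d@ox;b=d@oy
    m=(C[:,2]>C[:,0]+50)&(C[:,2]>C[:,1]+25)&(abs(a)<.075)&(b>-.14)&(b<.15)&(P[:,2]>.11)
    if m.sum()<30: return None
    v=np.c_[.0735-b[m],P[m,2]-.104]; return m.sum(),np.degrees(np.median(np.arctan2(v[:,1],v[:,0]))),np.hypot(*v.T).max()
E
python3 -c "
from h import *
o=get_obs();go([.568,.283,.27],-13.2);print(own(o['eef_pos']));print(cover_angle(cam('scene')))"
```

```text
at [0.5687 0.2828 0.3559] yawy -13.1 slide cm [-0.0004 -0.0862  8.5918] spin 0.1 j6 2.26 z [ 0.0011  0.0005 -1.    ] t 33.1
(np.float64(-0.03902386707235536), np.float64(0.1652272106052009))
(np.int64(1765), np.float64(100.79308382144892), np.float64(0.20669861625287572))
```

```bash
python3 -c "
from h import *
w=[]
for th in [90,80,70,60,50,40,30,20,10,3]:
    t=np.radians(th);r=.145+.02*th/90;e=.010
    y=.0735-r*np.cos(t)+.008*np.sin(t)+e*np.sin(t);z=.104+r*np.sin(t)+.008*np.cos(t);p=O-.04*ox+y*oy;w.append([p[0],p[1],z,-13.2]);print(th,y.round(3),z.round(3))
plan([.568,.283,.27,-13.2],w,5)"
```

```text
90 0.091 0.269
80 0.063 0.266
70 0.036 0.258
60 0.01 0.245
50 -0.013 0.229
40 -0.033 0.209
30 -0.049 0.187
20 -0.061 0.163
10 -0.068 0.137
3 -0.071 0.12
slide [[-0.1, -0.0, 0.0], [-0.5, -0.0, 0.0], [-1.2, -0.0, 0.0], [-2.1, -0.0, 0.0], [-3.4, -0.0, 0.0]] spin [-0.0, -0.0, -0.0, -0.0, -0.0]
slide [[-1.5, -0.0, 0.0], [-3.1, -0.0, 0.0], [-4.8, -0.0, 0.1], [-6.5, -0.0, 0.3], [-8.1, -0.0, 0.7]] spin [-0.0, -0.0, -0.0, -0.0, -0.0]
slide [[-1.6, -0.0, 0.5], [-3.1, -0.0, 1.2], [-4.6, -0.0, 2.0], [-5.9, -0.0, 3.0], [-7.2, -0.0, 4.1]] spin [-0.0, -0.0, -0.0, -0.0, -0.0]
slide [[-1.2, -0.0, 1.2], [-2.2, -0.0, 2.6], [-3.1, -0.0, 4.0], [-3.8, -0.0, 5.4], [-4.3, -0.0, 6.8]] spin [-0.0, -0.0, -0.0, -0.0, -0.0]
slide [[-0.3, -0.0, 1.2], [-0.5, -0.0, 2.1], [-0.6, -0.0, 2.7], [-0.7, -0.0, 3.1], [-0.7, -0.0, 3.3]] spin [-0.0, -0.0, -0.0, -0.0, -0.0]
```

Emit:
{"api": "arm_command", "payload": {"slide": [[0,-0.1,2],[0,-0.1,4.5],[0,-0.1,7],[0,-0.1,8.2],[0,-0.1,8.6]], "spin": [0,0,0,0,0]}}

```text
clock: 33.78
eef_pos: [0.5675, 0.2816, 0.2691]
tool_rot: [0.783, 0.622, -0.0, -0.0]
ft_force: [0.4, 0.1, 0.7]
grip_width: -0.0001
grasp_force: 0.0
```

Emit:
{"api": "arm_command", "payload": {"slide": [[-0.2,0,0],[-0.6,0,0],[-1.2,0,0],[-2.1,0,0],[-3.4,0,0]], "spin": [0,0,0,0,0]}}

```text
clock: 34.4
eef_pos: [0.5598, 0.248, 0.2695]
tool_rot: [0.783, 0.622, 0.0, -0.0]
ft_force: [-0.2, 4.3, 1.2]
grip_width: 0.0
grasp_force: 1.9
```

Emit:
{"api": "arm_command", "payload": {"slide": [[-1.5,0,0],[-3.1,0,0],[-4.8,0,0.1],[-6.5,0,0.3],[-8.1,0,0.7]], "spin": [0,0,0,0,0]}}

```text
clock: 35.02
eef_pos: [0.5415, 0.1687, 0.2628]
tool_rot: [0.783, 0.621, 0.001, 0.0]
ft_force: [1.2, 3.0, 4.1]
grip_width: -0.0001
grasp_force: 2.0
```

```bash
python3 -c "
from h import *
o=get_obs();go([.568,.283,.27],-13.2);print(own(o['eef_pos']),o['ft_force']);print(cover_angle(cam('scene')))"
```

```text
at [0.5415 0.1687 0.2628] yawy -13.2 slide cm [11.7299 -0.0232 -0.7115] spin 0.0 j6 2.1 z [ 0.0014  0.0006 -1.    ] t 35.025
(np.float64(-0.03945947632408013), np.float64(0.047987423268306226)) [1.2282 2.9821 4.0517]
(np.int64(1082), np.float64(74.8548316771665), np.float64(0.2072728706301312))
```

Following as planned, so I'll continue the arc.

Emit:
{"api": "arm_command", "payload": {"slide": [[-1.6,0,0.5],[-3.1,0,1.2],[-4.6,0,2],[-5.9,0,3],[-7.2,0,4.1]], "spin": [0,0,0,0,0]}}

```text
clock: 35.7
eef_pos: [0.5248, 0.0982, 0.2207]
tool_rot: [0.784, 0.621, -0.0, 0.0]
ft_force: [1.1, 1.3, 3.9]
grip_width: 0.0003
grasp_force: 2.2
```

Emit:
{"api": "arm_command", "payload": {"slide": [[-1.2,0,1.2],[-2.2,0,2.6],[-3.1,0,4],[-3.8,0,5.4],[-4.3,0,6.8]], "spin": [0,0,0,0,0]}}

```text
clock: 36.33
eef_pos: [0.5148, 0.056, 0.1524]
tool_rot: [0.784, 0.621, -0.001, 0.001]
ft_force: [-0.0, -0.6, 5.3]
grip_width: 0.0
grasp_force: 2.5
```

```bash
python3 -c "
from h import *
o=get_obs();p=O-.04*ox-.0715*oy;go([p[0],p[1],.113],-13.2);print(own(o['eef_pos']),o['ft_force']);print(cover_angle(cam('scene')))"
```

```text
at [0.5148 0.056  0.1524] yawy -13.2 slide cm [-0.3552 -0.0218  3.9425] spin 0.0 j6 1.91 z [-0.0008 -0.0023 -1.    ] t 36.325
(np.float64(-0.039775662879702786), np.float64(-0.06785945836253617)) [-0.048  -0.5643  5.3475]
(np.int64(2208), np.float64(19.59496536223346), np.float64(0.20717526958983074))
```

Emit:
{"api": "arm_command", "payload": {"slide": [[-0.2,0,1.2],[-0.3,0,2.2],[-0.4,0,3],[-0.4,0,3.6],[-0.4,0,4]], "spin": [0,0,0,0,0]}}

```text
clock: 37.0
eef_pos: [0.5135, 0.0515, 0.1128]
tool_rot: [0.784, 0.621, -0.002, 0.001]
ft_force: [-1.2, -4.7, 5.6]
grip_width: -0.0002
grasp_force: 2.9
```

Emit:
{"api": "arm_command", "payload": {"slide": [[0,0,0.1],[0,0,0.15],[0,0,0.2],[0,0,0.2],[0,0,0.2]], "spin": [0,0,0,0,0]}}

```text
clock: 37.62
eef_pos: [0.5135, 0.0515, 0.1118]
tool_rot: [0.784, 0.621, -0.002, 0.001]
ft_force: [-3.0, -4.3, 10.0]
grip_width: -0.0001
grasp_force: 5.0
```

```bash
cat > g.py <<'E'
from h import *
import sys
o=get_obs();print(own(o['eef_pos']),o['eef_pos'],o['ft_force'])
for k in('scene','top'):
    p=cam(k);P,C=cloud(p);C=C.astype(int);d=P[:,:2]-O;a=d@ox;b=d@oy
    m=(C[:,2]>C[:,0]+50)&(C[:,2]>C[:,1]+25)&(abs(a)<.07)&(b>-.13)&(b<.07)&(P[:,2]<.16)
    if m.sum()>30:
        f=np.linalg.lstsq(np.c_[a[m],b[m],np.ones(m.sum())],P[m,2],rcond=None)[0];print(k,m.sum(),'slope',f,'z at tip',f[1]*-.13+f[2])
    if k=='scene' and len(sys.argv)>1: cv2.imwrite('pics/'+sys.argv[1],cv2.resize(p['pixels'][100:300,130:430,::-1],(780,520),interpolation=cv2.INTER_CUBIC))
E
python3 g.py z1.png
```

```text
(np.float64(-0.03997630965834983), np.float64(-0.07253729690029556)) [0.5135 0.0515 0.1118] [-2.977  -4.3366 10.0044]
scene 2432 slope [-0.0064  0.004   0.1122] z at tip 0.11167607985630923
top 596 slope [-0.0531  0.9142  0.2016] z at tip 0.08271513782524904
```

View pics/z1.png

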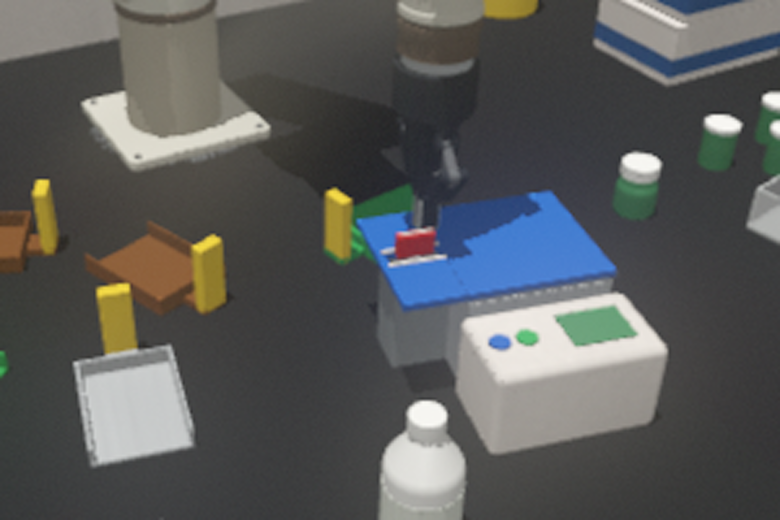

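The cover is flat on the chamber at 112 mm, with the red wing through its slot at (415,243). The tray lies flat at (133,405), and the bottle and jar haven't moved. I'll press slightly harder for margin and then hand in.

Emit:
{"api": "arm_command", "payload": {"slide": [[0,0,0.1],[0,0,0.2],[0,0,0.2],[0,0,0.2],[0,0,0.2]], "spin": [0,0,0,0,0]}}

```text
clock: 38.35
eef_pos: [0.5136, 0.0515, 0.1113]
tool_rot: [0.784, 0.621, -0.001, 0.002]
ft_force: [-5.5, -4.6, 18.5]
grip_width: -0.0003
grasp_force: 9.5
```

```bash
python3 -c "
from h import *
o=get_obs();print(o['ft_force'],o['eef_pos'],o['clock']);print(job_done())"
```

```text
[-5.4737 -4.6419 18.5417] [0.5136 0.0515 0.1113] 38.35
the job is handed in; nothing more can be done
None
```

I handed the job in at 38.4 s, verdict not shown: all four carrots are in the chamber, the tray is flat on the bench, the fastener is turned to its stop, and the fingers are holding the cover shut at about 18 N.

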